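# Blank off the manifold and set up the leak tester

### The job

Get the valve manifold ready for its leak test: take the transport plugs off its ports and put them in the tray, then fit every loose blanking cover onto the manifold, one to a set of four studs, sliding each about on the stud tips until its holes drop over them and it lies flat on its pad. Once all are on, raise the tester's display lid to about 60 degrees from closed, and last press the right-hand one of the tester's two interlocked keys fully, so that it latches down and the left one pops up. Leave the hammer, the screwdriver and the tape roll where they are.

Things in the scene. Friction and masses are not known exactly. Their poses are not given: they have to be found in the camera images.
- cover_a: steel blanking cover: plate 66 (x) x 92 (y) x 8 mm with four 10.4 mm through holes at x +-22, y +-35 mm and an upright lifting lug in the middle, 10 mm thick in x, 40 mm long in y, top 44 mm above the underside; 0.28 to 0.46 kg; origin: centre of the underside, z up. All alike: any cover fits any seat, either way round. Two or three are present
- cover_b: steel blanking cover: plate 66 (x) x 92 (y) x 8 mm with four 10.4 mm through holes at x +-22, y +-35 mm and an upright lifting lug in the middle, 10 mm thick in x, 40 mm long in y, top 44 mm above the underside; 0.28 to 0.46 kg; origin: centre of the underside, z up. All alike: any cover fits any seat, either way round. Two or three are present
- cover_c: steel blanking cover: plate 66 (x) x 92 (y) x 8 mm with four 10.4 mm through holes at x +-22, y +-35 mm and an upright lifting lug in the middle, 10 mm thick in x, 40 mm long in y, top 44 mm above the underside; 0.28 to 0.46 kg; origin: centre of the underside, z up. All alike: any cover fits any seat, either way round. Two or three are present
- manifold: fixed aluminium bar 92 (x) x 330 (y) x 40 mm; origin: centre of its underside, x across it away from the robot, y along it. On top three steel pads 72 x 94 x 6 mm, 102 mm apart, each with four 8 mm studs at x +-22, y +-35 mm of the pad's centre, 20 mm tall, tips coned to 5 mm. Underside of a cover: 66 mm above the cart top when it rests on the stud tips, 46 mm when fitted
- seat_0 (a point): right-hand (-y) seat: nominal centre of its pad's top face, 46 mm above the cart top; axes as the manifold's. The pad with its studs really stands up to 6 mm either way from here along the manifold's x (bolted through cross slots; not off along y, not turned); the true place is not tracked and must be felt or seen
- seat_1 (a point): middle seat: nominal centre of its pad's top face, 46 mm above the cart top; axes as the manifold's. The pad with its studs really stands up to 6 mm either way from here along the manifold's x (bolted through cross slots; not off along y, not turned); the true place is not tracked and must be felt or seen
- seat_2 (a point): left-hand (+y) seat: nominal centre of its pad's top face, 46 mm above the cart top; axes as the manifold's. The pad with its studs really stands up to 6 mm either way from here along the manifold's x (bolted through cross slots; not off along y, not turned); the true place is not tracked and must be felt or seen
- plug_0: grey plastic transport plug: flange of 32 mm diameter, 5 mm thick, with an upright finger tab 11 (x) x 24 (y) mm, top 39 mm above the underside; 50 g; origin: centre of the underside, z up. At the start it stands loose on the middle of a pad, between its studs, axes as the manifold's
- plug_1: grey plastic transport plug: flange of 32 mm diameter, 5 mm thick, with an upright finger tab 11 (x) x 24 (y) mm, top 39 mm above the underside; 50 g; origin: centre of the underside, z up. At the start it stands loose on the middle of a pad, between its studs, axes as the manifold's
- plug_2: grey plastic transport plug: flange of 32 mm diameter, 5 mm thick, with an upright finger tab 11 (x) x 24 (y) mm, top 39 mm above the underside; 50 g; origin: centre of the underside, z up. At the start it stands loose on the middle of a pad, between its studs, axes as the manifold's
- tray_in (a point): centre of the inner floor of the open tray for the plugs, 104 (x) x 134 (y) mm outside, walls 4 mm thick and 35 mm tall, floor 4 mm; fixed; x away from the robot
- lid_hinge (a point): hinge axis of the tester's display lid, along the tester's y, 56 mm above the cart top at the tester's back; fixed; axes are the tester's: x away from the robot, y left. The tester is a fixed grey stepped console 200 (x) x 150 (y) mm, 50 mm tall under the lid; from 100 mm before the hinge forward a key strip 22 mm tall
- lid_rail (a point): middle of the round grab rail in front of the lid, a bar of 10 mm diameter along the tester's y, free for 90 mm, 145 mm from the hinge axis and 45 mm clear of the lid's edge, held by an arm at each end; turns with the lid
- display_lid (a joint): opening angle of the display lid in rad, 0 closed (level over the console), growing as its front edge rises, stop at 1.75; starts slightly raised (0.08 to 0.35). Stiff hinge: stays where it is left, takes about 4 to 6 N at the rail
- key_left (a joint): left (+y) key of the bank of two: press depth in m, 0 up, 0.006 fully down. The two keys are interlocked and snap over: one pressed past half way (about 3 to 4 N at first) goes down by itself and latches, and the latched one pops up. At the start the left one is down
- key_right (a joint): right-hand (-y) key of the bank of two: press depth in m, 0 up, 0.006 fully down. The two keys are interlocked and snap over: one pressed past half way (about 3 to 4 N at first) goes down by itself and latches, and the latched one pops up. At the start the left one is down
- key_left_top (a point): centre of the top of the left key cap (22 x 30 mm, keys 44 mm apart along the tester's y), 14 mm above the key strip when up; moves with the key; axes as the tester's
- key_right_top (a point): centre of the top of the right-hand key cap (22 x 30 mm, keys 44 mm apart along the tester's y), 14 mm above the key strip when up; moves with the key; axes as the tester's
- hammer: hammer, 260 mm, wooden handle, lying on the cart top at the right; a bystander, to be left alone
- screwdriver_a: red screwdriver, 220 mm, lying near the front edge of the cart top; a bystander, to be left alone
- tape_roll: black tape roll, 68 mm across, 19 mm tall, lying behind, between manifold and tester; a bystander, to be left alone
There are look-alikes about, which are no part of the job. Leave any pink look-alike of the cover_b alone.

How it is judged (in metres and radians):
On the way, in this order (a step that is already met when the one before it is completed fails the run):
1. every cover present lies flat on a pad, over its studs ((horizontal distance between cover_a and seat_0 below 0.012 m or horizontal distance between cover_a and seat_1 below 0.012 m or horizontal distance between cover_a and seat_2 below 0.012 m) and z of each of cover_a, cover_b, cover_c in the frame of manifold below 0.049 m and angle between each of cover_a, cover_b, cover_c's own z axis and vertical below 0.06 rad and (horizontal distance between cover_b and seat_0 below 0.012 m or horizontal distance between cover_b and seat_1 below 0.012 m or horizontal distance between cover_b and seat_2 below 0.012 m) and (horizontal distance between cover_c and seat_0 below 0.012 m or horizontal distance between cover_c and seat_1 below 0.012 m or horizontal distance between cover_c and seat_2 below 0.012 m)), for 0.2 s.
2. the display lid is raised to 60 degrees, give or take 10 (value of joint display_lid between 0.873 and 1.222 rad), for 0.2 s.
3. the right-hand key is down and the left-hand one up (value of joint key_right above 0.0045 m and value of joint key_left below 0.0015 m), for 0.2 s.
At the end, for the whole second after the job is handed in: plugs in the tray (70 mm of its centre, under 30 mm over its floor); every cover present flat on a pad over its studs (12 mm of a seat in plan, within 3 mm of the pad, tilt under 0.06 rad); all at rest; lid at 50 to 70 degrees; right key down 4.5 mm or more, left under 1.5 mm (all of step 1 and all of step 2 and all of step 3 and horizontal distance between each of plug_0, plug_1, plug_2 and tray_in below 0.07 m and z of each of plug_0, plug_1, plug_2 in the frame of tray_in below 0.03 m and linear speed of each of cover_a, cover_b, cover_c, plug_0, plug_1, plug_2 below 0.02 m/s); the robot touches nothing.
It fails at once if the hammer is moved by more than 5 cm (distance of hammer from where it was at the start of the episode above 0.05 m).
It fails at once if the screwdriver is moved by more than 5 cm (distance of screwdriver_a from where it was at the start of the episode above 0.05 m).
It fails at once if the tape roll is moved by more than 5 cm (distance of tape_roll from where it was at the start of the episode above 0.05 m).
Of cover_a, cover_b, cover_c only 2 to 3 are there at a start; the rules pass over those that are not, and their reading is None.
At some moment in a run one of cover_a, cover_b, cover_c may be knocked a few centimetres aside while the robot is not near it.
Once in a run the grip may slacken for a moment while it holds something.
It also fails if it takes over 210 s, if anything falls off the work surface, if the arm or the gripper's body presses on something with over 40 N, if the wrist force passes 120 N, or if a joint passes its speed limit or range.

### The arm

A 6-joint arm with a two-finger parallel gripper is mounted at the origin on a cart in front of the work surface, level with it; the furniture and walls round the work are solid. World frame = base frame: x ahead of the robot, y to its left, z up, the work surface at z = 0. Lengths are in mm, angles in rad, forces in N, time in s.
With the tool pointing down it reaches from about 325 to 1000 mm from the base axis. Payload 5.1 kg.
Tool frame: the origin (TCP) lies at the very end of the fingers, on their centre line; the grasp point (between the pads) lies 19 mm behind it; z points along the fingers, y is the line along which they close (so a half turn about z gives the same grasp; the last joint's range is limited). The gripper opens to 85 mm and grips with 20 to 120 N. Pads are 22 mm wide; open, the fingers measure 114 mm over their backs; the gripper's body (76 mm by 85 mm) begins 54 mm behind the grasp point. The pads swing forward as they close: fully open they stand 13 mm farther back than shut.
Start: joints at [-1.204, 0.124, 1.65, -0, 1.367, -0.083], TCP at [282.578, -585.35, 231.322] pointing down, gripper open.
Joint ranges: [-2.61, 2.61], [-1.02, 2.33], [0.03, 2.71], [-1.35, 4.49], [0.32, 2.68], [-2.91, 2.91]. Speed limits (rad/s): [2.57, 2.57, 3.14, 3.14, 3.14, 3.14].

### API

Orientations are given as a unit quaternion [w, x, y, z].
In Python, from station import ctrl gives the robot as it stands.
- The arm moves only by the shell command python3 -m creep 'ROWS' [FORCE]. ROWS is JSON, a list of rows, each a list of 7 numbers: the turn, a rotation vector about the tool's x, y, z in units of 6 degrees (1.0 is 6 degrees), then the shift along the tool's x, y, z in m, then the finger opening in m, from 0 to 0.0854. A call has 1 to 12 rows; each row is the pose to reach, as a shift and turn from the pose commanded when the call began, along the tool's axes at that moment; what a row does not reach only later rows make up. A row lasts 1/12 s, in which the tool goes at most 41.7 mm and 7.16 degrees, less where a joint would pass 70% of its speed; a pose out of reach is approached as far as the arm can. A call with a gripper value outside its range is refused whole. The fingers move at their own pace and stop on an object; FORCE is the grip in N (left out, the last holds). Time passes only in rows, so rows that repeat a pose let the fingers close. It gives the time, the measured TCP pose, the force, the opening and the grip force at its end, in the units of the state.
- ctrl.state(): the state, without advancing time (a new reading comes with each control period).
- ctrl.grab_frame(name): name is "side" or "top"; returns the picture (384x512x3 uint8, red, green, blue); there is no depth.
- ctrl.camera_info(name): a dict with "mtx" (3x3 intrinsics, pixels), "R" (3x3) and "t" (3): a world point X has camera coordinates R X + t. Camera axes: x right, y down, z forward; pixel columns grow to the right and rows downward; lengths in mm; the calibration is good to about 2 mm. A picture is of the moment at which its call begins. camera_info takes no time and is no camera call.
- ctrl.finish_job(): hands the job in; it is judged then, once.
Trained networks look in the newest picture that a camera, given by its name, has taken for a name from the list of things; names that differ only in an ending like _2 or _b are one class to them, and where a whole thing is asked for, a point or a joint stands for the part that bears it (a point fixed in the world has none). Each returns a list of dicts, best first, with "confidence" (0 to 1); they miss things now and then, are a little off and sometimes report something else, mostly with a low value. They report only what shows in the picture. A call takes as long as a camera call. They do not tell look-alikes from the thing itself.
- ctrl.boxes_of(query, camera): "location" ([x, y, z] in mm, in the coordinates of the camera as it stood for that picture, good to about 4 mm: the middle of the surface that is visible of it).
- ctrl.place_of(query, camera): "location" ([x, y, z] in mm, in the coordinates of the camera as it stood for that picture, good to about 4 mm: a listed point, or the origin of a listed thing).
The state is a dict: "clock": time; "qpos": joint angles; "joint_vel": joint speeds; "joint_torque": joint torques, N m; "ee_pos": TCP position; "ee_rot": TCP orientation; "wrist_force": force on the tool from outside, world axes, zero at the start; "wrist_torque": the same for the moment, N m; "finger_gap": opening from 0.0 (shut) to 1.0 (fully open); "grasp_force": force on a finger pad.
Only numpy, scipy, OpenCV 4.12 (cv2) and the standard library are available. Lean on these libraries where they do the work, as an engineer would, in place of code of your own. Each camera call takes 0.05 s, during which the arm holds its last target. There are 200 camera calls.

## Working session

There is one attempt and no reset: what is moved stays moved. The work goes in short steps, Python scripts to look and compute and a shell command to move; the robot and the scene stay as the last step left them, time stands still between calls to the robot, and variables do not carry over. Pictures are saved under pics/ and viewed, at most 14 in all, crops included, and the job is handed in when it is done.

```bash
ls; mkdir -p pics; cat > h.py <<'E'
import numpy as np, cv2
from station import ctrl
from scipy.spatial.transform import Rotation as Ro
def w(cam,p):
    c=ctrl.camera_info(cam); return np.array(c["R"]).T@(np.array(p)-np.array(c["t"]))
def pix(cam,uv,z):
    c=ctrl.camera_info(cam); R=np.array(c["R"]);t=np.array(c["t"]);K=np.array(c["mtx"])
    d=R.T@np.linalg.inv(K)@np.array([uv[0],uv[1],1.]); o=-R.T@t
    return o+d*(z-o[2])/d[2]
def proj(cam,X):
    c=ctrl.camera_info(cam); p=np.array(c["mtx"])@(np.array(c["R"])@np.array(X)+np.array(c["t"])); return p[:2]/p[2]
def snap(cam,name,crop=None,s=1):
    im=ctrl.grab_frame(cam); 
    if crop: im=im[crop[1]:crop[3],crop[0]:crop[2]]
    im=cv2.resize(im,None,fx=s,fy=s,interpolation=cv2.INTER_CUBIC); cv2.imwrite(f"pics/{name}.png",im[:,:,::-1])
def find(q,cam,f="place_of"):
    for d in getattr(ctrl,f)(q,cam): print(q,cam,f[:3],round(d["confidence"],2),w(cam,d["location"]).round(0))
def st():
    s=ctrl.state(); print({k:(np.round(v,3).tolist() if not isinstance(v,dict) else v) for k,v in s.items()})
def local(target, yaw=None):
    """shift in tool axes from present pose to world target mm -> m"""
    s=ctrl.state(); q=s["ee_rot"]; R=Ro.from_quat([q[1],q[2],q[3],q[0]])
    return (R.inv().apply(np.array(target)-np.array(s["ee_pos"]))/1000).round(4)
E
cat > a.py <<'E'
from h import *
for c in("top","side"):
    snap(c,c+"0",s=1.5)
    for q in ["cover_a","manifold","seat_0","seat_1","seat_2","plug_0","tray_in","lid_hinge","lid_rail","key_left_top","key_right_top","hammer","tape_roll","screwdriver_a"]: find(q,c)
    i=ctrl.camera_info(c); print(c,-np.array(i["R"]).T@np.array(i["t"]))
st()
E
python3 a.py
```

```text
pics
cover_a top pla 0.93 [426. 292.   3.]
cover_a top pla 0.9 [ 413. -237.    1.]
cover_a top pla 0.76 [476. -91.  -1.]
cover_a top pla 0.67 [586. 112.  -3.]
manifold top pla 0.76 [ 620. -154.   -1.]
manifold top pla 0.61 [476. -95.   1.]
seat_0 top pla 0.9 [ 620. -159.   48.]
seat_0 top pla 0.71 [656. -64.  45.]
seat_0 top pla 0.61 [ 583. -248.   45.]
seat_1 top pla 0.9 [ 620. -159.   48.]
seat_1 top pla 0.71 [656. -64.  45.]
seat_1 top pla 0.61 [ 583. -248.   45.]
seat_2 top pla 0.9 [ 620. -159.   48.]
seat_2 top pla 0.71 [656. -64.  45.]
seat_2 top pla 0.61 [ 583. -248.   45.]
plug_0 top pla 0.49 [ 622. -159.   45.]
plug_0 top pla 0.48 [657. -62.  48.]
plug_0 top pla 0.37 [ 583. -256.   47.]
tray_in top pla 0.76 [451. 109.   5.]
tray_in top pla 0.37 [332. 154.  -1.]
lid_hinge top pla 0.62 [718. 289.  53.]
lid_rail top pla 0.66 [572. 303.  69.]
key_left_top top pla 0.44 [546. 329.  31.]
key_right_top top pla 0.37 [549. 285.  35.]
hammer top pla 0.78 [ 410. -407.    4.]
hammer top pla 0.29 [ 619. -156.   48.]
tape_roll top pla 0.69 [694. 110.  -4.]
screwdriver_a top pla 0.71 [ 415.
[... 1101 characters left out ...]
[541. 285.  42.]
key_right_top side pla 0.47 [587. 108.  -1.]
hammer side pla 0.73 [ 417. -404.    2.]
hammer side pla 0.69 [330. 154.  -6.]
tape_roll side pla 0.68 [690. 107.  -0.]
tape_roll side pla 0.28 [ 623. -156.   47.]
screwdriver_a side pla 0.55 [331. 150.  -6.]
side [ 436.4281456  1080.39431769  560.92087195]
{'clock': 1.5, 'qpos': [-1.204, 0.124, 1.65, -0.0, 1.368, -0.083], 'joint_vel': [0.002, -0.001, 0.001, 0.0, 0.001, 0.001], 'joint_torque': [-0.001, -42.359, -36.574, -0.0, 0.001, 0.0], 'ee_pos': [282.57, -585.35, 231.347], 'ee_rot': [0.0, 0.975, 0.223, -0.0], 'wrist_force': [0.199, -0.312, -0.307], 'wrist_torque': [0.015, -0.014, 0.032], 'grasp_force': 0.0, 'finger_gap': 1.002}
```

View pics/top0.png

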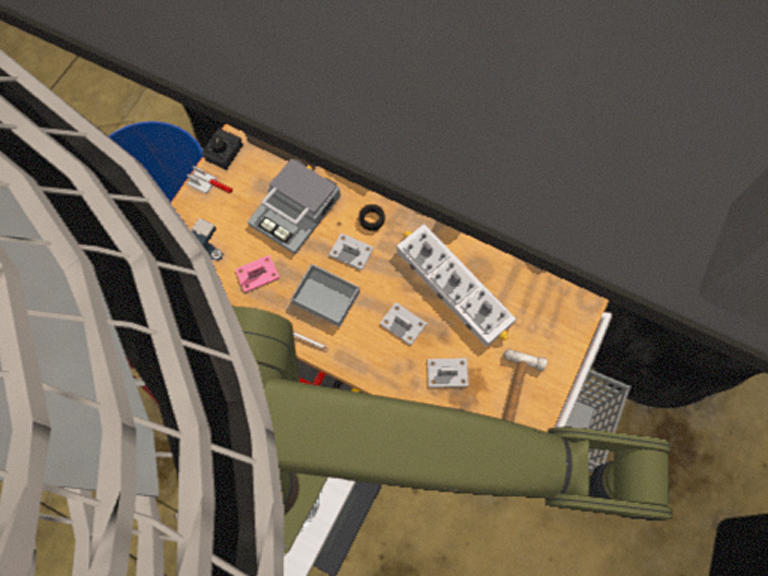

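View pics/side0.png

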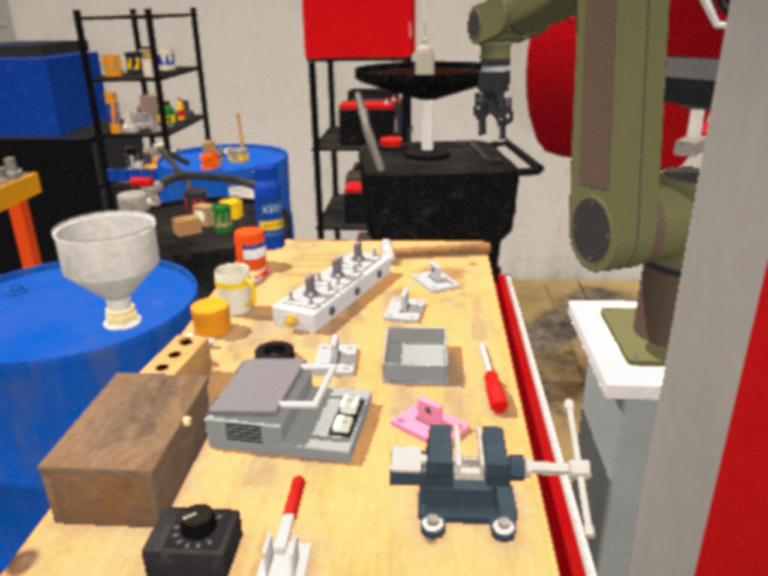

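The top view shows three steel covers at (351,250), (403,322) and (447,373), and a pink look-alike at (257,273). The manifold with its plugs is around (455,283), the tray at (326,295) and the tester at (295,205). Next I'll measure yaws on rectified tiles.

```bash
cat > rect.py <<'E'
from h import *
def frame(cam,n=4): return np.mean([ctrl.grab_frame(cam).astype(float) for _ in range(n)],0).astype(np.uint8)
def rectify(cam,im,cx,cy,z,half,s,yaw=0):
    # image: up = local +x, left = local +y ; s px/mm ; yaw rad
    hx,hy=half; src=[];dst=[]; c,sn=np.cos(yaw),np.sin(yaw)
    for a,b in((hx,hy),(hx,-hy),(-hx,-hy),(-hx,hy)):
        src.append(proj(cam,[cx+c*a-sn*b,cy+sn*a+c*b,z])); dst.append([(hy-b)*s,(hx-a)*s])
    M=cv2.getPerspectiveTransform(np.float32(src),np.float32(dst))
    return cv2.warpPerspective(im,M,(int(2*hy*s),int(2*hx*s)),flags=cv2.INTER_CUBIC)
E
cat > b.py <<'E'
from rect import *
im=frame("top"); si=frame("side")
rows=[]
for cam,i in(("top",im),("side",si)):
    t=[]
    for (x,y) in((416,-238),(477,-89),(587,110)):
        r=rectify(cam,i,x,y,8,(70,70),1.9)
        g=cv2.cvtColor(r,cv2.COLOR_RGB2HSV); m=((g[...,1]<70)&(g[...,2]>110)).astype(np.uint8)
        n,l,s,c=cv2.connectedComponentsWithStats(m); k=1+np.argmax(s[1:,4]); pts=np.argwhere(l==k)[:,::-1].astype(np.float32)
        (u,v),(a,b),th=cv2.minAreaRect(pts); box=cv2.boxPoints(((u,v),(a,b),th)); cv2.polylines(r,[np.int32(box)],True,(255,0,0),1)
        e=max((box[1]-box[0],box[2]-box[1]),key=np.linalg.norm) # long edge = cover y
        yaw=np.degrees(np.arctan2(-e[1],-e[0])); yaw=(yaw+90)%180-90   # dir of long edge from +y: y comp=-ex, x comp=-ey ; see below
        dx,dy=-e[1],-e[0]; ya=np.degrees(np.arctan2(-dx,dy)); ya=(ya+90)%180-90
        print(cam,(round(70-v/1.9+x,1),round(70-u/1.9+y,1)),"size",round(a/1.9),round(b/1.9),"yaw",round(ya,1)); t.append(r)
    rows.append(np.hstack(t))
cv2.imwrite("pics/cov.png",np.vstack(rows)[:,:,::-1])
t=[rectify(c,i,620,-157,z,(65,180),2,np.radians(-22)) for c,i,z in(("top",im,46),("side",si,46),("top",im,66))]
cv2.imwrite("pics/man.png",cv2.resize(np.vstack(t),None,fx=.76*1.0,fy=.76)[:,:,::-1])
E
python3 b.py
```

```text
top (415.4, -237.1) size 70 94 yaw 28.1
top (476.2, -88.9) size 95 69 yaw -8.6
top (585.5, 112.6) size 70 95 yaw 1.5
side (420.5, -240.4) size 81 130 yaw 22.3
side (477.2, -94.4) size 128 70 yaw -8.0
side (604.6, 110.3) size 139 105 yaw 0.0
```

View pics/cov.png

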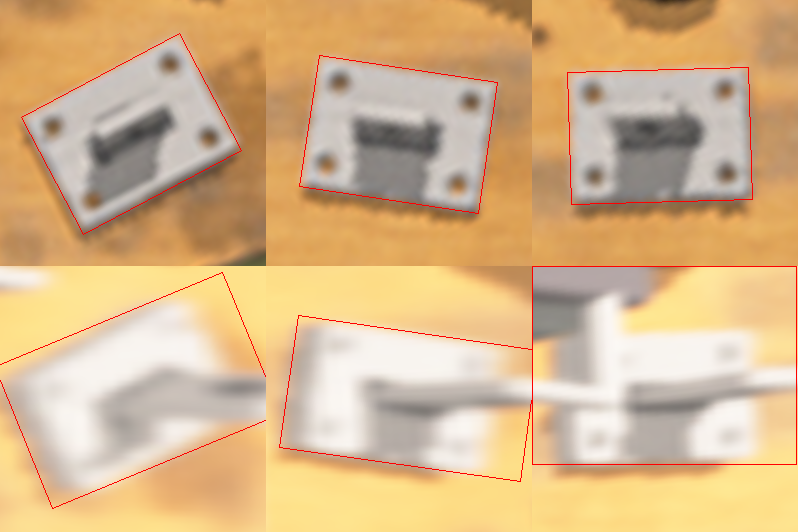

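View pics/man.png

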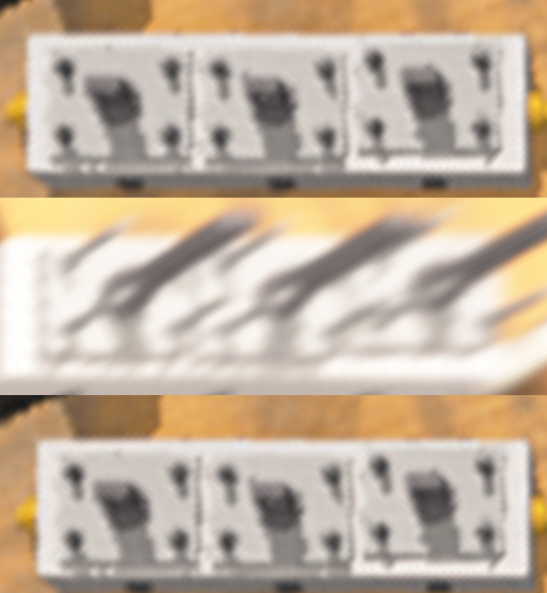

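Top row of tiles: the three covers are clean at yaws of about 28°, -9° and 1.5°. The manifold is at about -22°. Its stud blobs in the z=66 tile sit near (128,504), (280,504) and (433,497). Next I'll fit the studs as dark 3D segments in both cameras.

```bash
cat > fit.py <<'E'
from rect import *
from scipy.optimize import minimize
from scipy.ndimage import map_coordinates
import sys
ims={}
for c in("top","side"):
    ims[c]=cv2.cvtColor(frame(c,6),cv2.COLOR_RGB2GRAY).astype(float)
zs=np.linspace(48,65,8)
def pj(cam,X):
    i=ctrl.camera_info(cam); p=(np.array(i["mtx"])@(np.array(i["R"])@X.T+np.array(i["t"])[:,None])); return p[:2]/p[2]
def cost(p,cams,seats=(0,1,2),off=True):
    x,y,ya=p[:3]; c,s=np.cos(ya),np.sin(ya); tot=0
    for k in seats:
        pts=[]
        for a in(-22,22):
            for b in(-35,35):
                lx=a+p[3+k]; ly=b+(k-1)*102
                for z in zs: pts.append((x+c*lx-s*ly,y+s*lx+c*ly,z))
        for cam in cams:
            uv=pj(cam,np.array(pts)); tot+=map_coordinates(ims[cam],[uv[1],uv[0]],order=1).mean()
    return tot
for cams in(("top",),("side",),("top","side")):
    best=None
    for dx in(-4,0,4):
        for dy in(-4,0,4):
            p0=np.array([620+dx,-157+dy,np.radians(-22),0,0,0.]); sim=np.vstack([p0]+[p0+d for d in np.diag([4,4,.03,4,4,4.])])
            r=minimize(cost,p0,args=(cams,),method="Nelder-Mead",options=dict(initial_simplex=sim,maxiter=1500,xatol=.01,fatol=.001))
            if best is None or r.fun<best.fun: best=r
    p=best.x; print(cams,round(best.fun,1),"yaw",np.degrees(p[2]).round(2))
    for k in range(3):
        c,s=np.cos(p[2]),np.sin(p[2]); lx=p[3+k]; ly=(k-1)*102; print(" seat",k,np.round([p[0]+c*lx-s*ly,p[1]+s*lx+c*ly],1),"offrel",round(lx-p[3:].mean(),1))
E
python3 fit.py
cat >> h.py <<'E'
def go(target,psi):
    """print row: turn units (tool z) and shift, from present pose to tool-down pose at psi deg"""
    s=ctrl.state(); q=s["ee_rot"]; R=Ro.from_quat([q[1],q[2],q[3],q[0]])
    T=Ro.from_euler('z',psi,degrees=True)*Ro.from_euler('x',180,degrees=True)
    rv=np.degrees((R.inv()*T).as_rotvec())/6
    print("to",np.round(target,1),psi,"turn",rv.round(2),"shift",local(target))
E
python3 -c "
from h import *
go([620,-157,150],68); go([415,-237,120],118)"
```

```text
to [ 620 -157  150] 68 turn [ 0.   -0.   -7.04] shift [ 0.4901 -0.239   0.0814]
to [ 415 -237  120] 118 turn [  0.    -0.   -15.37] shift [ 0.2707 -0.2561  0.1113]Traceback (most recent call last):
  File "fit.py", line 27, in <module>
    r=minimize(cost,p0,args=(cams,),method="Nelder-Mead",options=dict(initial_simplex=sim,maxiter=1500,xatol=.01,fatol=.001))
    res = _minimize_neldermead(fun, x0, args, callback, bounds=bounds,
                               **options)
    fxcc = func(xcc)
    fx = function(np.copy(x), *(wrapper_args + args))
  File "fit.py", line 20, in cost
    uv=pj(cam,np.array(pts)); tot+=map_coordinates(ims[cam],[uv[1],uv[0]],order=1).mean()
  File "fit.py", line 10, in pj
    i=ctrl.camera_info(cam); p=(np.array(i["mtx"])@(np.array(i["R"])@X.T+np.array(i["t"])[:,None])); return p[:2]/p[2]
ValueError: time passes only in moves, steps and waits
```

```bash
sed -i 's/^zs=/INFO={c:{k:np.array(v) for k,v in ctrl.camera_info(c).items()} for c in("top","side")}\nzs=/; s/i=ctrl.camera_info(cam); p=(np/i=INFO[cam]; p=(np/' fit.py; python3 fit.py
```

```text
('top',) 262.2 yaw -21.97
 seat 0 [ 579.4 -253.3] offrel 3.4
 seat 1 [ 612.  -156.5] offrel -2.6
 seat 2 [651.8 -62.5] offrel -0.8
('side',) 477.6 yaw -22.82
 seat 0 [ 585.  -247.6] offrel 6.1
 seat 1 [ 616.9 -150.3] offrel -2.3
 seat 2 [655.1 -55.8] offrel -3.8
('top', 'side') 796.9 yaw -22.61
 seat 0 [ 580.8 -253.1] offrel 4.0
 seat 1 [ 614.6 -156.6] offrel -1.9
 seat 2 [653.6 -62.4] offrel -2.1
```

```bash
R='x'; python3 -m creep '[[0,0,-7,0.49,-0.239,0.05,0.05],[0,0,-7,0.49,-0.239,0.05,0.05],[0,0,-7,0.49,-0.239,0.05,0.05],[0,0,-7,0.49,-0.239,0.05,0.05],[0,0,-7,0.49,-0.239,0.05,0.05],[0,0,-7,0.49,-0.239,0.05,0.05],[0,0,-7,0.49,-0.239,0.05,0.05],[0,0,-7,0.49,-0.239,0.05,0.05],[0,0,-7,0.49,-0.239,0.05,0.05],[0,0,-7,0.49,-0.239,0.05,0.05],[0,0,-7,0.49,-0.239,0.05,0.05],[0,0,-7,0.49,-0.239,0.05,0.05]]' 30
```

```text
clock: 4.1
ee_pos: [591.7, -192.4, 185.8]
ee_rot: [0.0, 0.83, 0.558, 0.0]
wrist_force: [0.2, -0.3, 0.4]
finger_gap: 0.587
grasp_force: 0.0
```

```bash
python3 -m creep '[[0,0,0,0.0414,0.0077,0.04,0.05],[0,0,0,0.0414,0.0077,0.075,0.05],[0,0,0,0.0414,0.0077,0.1,0.05],[0,0,0,0.0414,0.0077,0.1258,0.05],[0,0,0,0.0414,0.0077,0.1258,0.05],[0,0,0,0.0414,0.0077,0.1258,0.05]]' && python3 -m creep '[[0,0,0,0,0,0,0.0],[0,0,0,0,0,0,0.0],[0,0,0,0,0,0,0.0],[0,0,0,0,0,0,0.0],[0,0,0,0,0,0,0.0],[0,0,0,0,0,0,0.0],[0,0,0,0,0,0,0.0],[0,0,0,0,0,0,0.0]]' 30; python3 -c "
from h import *
snap('side','p1',(150,140,300,240),4)
go([453,111,150],68)"
```

```text
clock: 4.6
ee_pos: [612.3, -158.3, 58.3]
ee_rot: [-0.002, 0.83, 0.558, -0.001]
wrist_force: [0.9, -0.6, 0.9]
finger_gap: 0.587
grasp_force: 0.0
clock: 5.27
ee_pos: [615.2, -159.7, 62.8]
ee_rot: [0.002, 0.83, 0.557, 0.001]
wrist_force: [-1.1, -0.5, 7.9]
finger_gap: 0.121
grasp_force: 31.8
to [453 111 150] 68 turn [ 0.04  0.   -0.04] shift [ 0.1892 -0.2521 -0.0884]
```

View pics/p1.png

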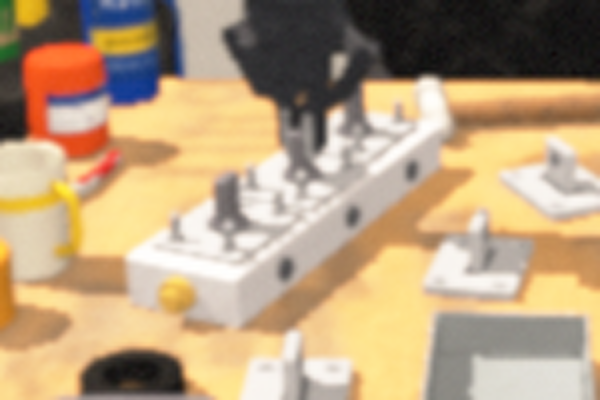

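The side crop shows the fingers closed on the middle plug's tab at (300,150). The opening reading of 10 mm agrees, so I'll carry it to the tray.

```bash
python3 -m creep '[[0,0,0,0,0,-0.035,0.0],[0,0,0,0,0,-0.07,0.0],[0,0,0,0.01,-0.015,-0.09,0.0],[0,0,0,0.03,-0.04,-0.09,0.0],[0,0,0,0.05,-0.067,-0.09,0.0],[0,0,0,0.07,-0.093,-0.09,0.0],[0,0,0,0.09,-0.12,-0.09,0.0],[0,0,0,0.11,-0.147,-0.09,0.0],[0,0,0,0.13,-0.173,-0.09,0.0],[0,0,0,0.15,-0.2,-0.09,0.0],[0,0,0,0.17,-0.227,-0.09,0.0],[0,0,0,0.189,-0.252,-0.09,0.0]]' && python3 -m creep '[[0,0,0,0,0,0.03,0.0],[0,0,0,0,0,0.06,0.0],[0,0,0,0,0,0.09,0.0],[0,0,0,0,0,0.11,0.0],[0,0,0,0,0,0.125,0.0],[0,0,0,0,0,0.129,0.0],[0,0,0,0,0,0.129,0.0]]'; python3 -c "
from h import *
c=[pix('top',(u/1.5,v/1.5),39) for u,v in((313,267),(359,288),(340,325),(292,305))]
print(np.round(c,0), np.mean(c,0)); st()"
```

```text
clock: 6.32
ee_pos: [450.5, 112.7, 150.2]
ee_rot: [0.0, 0.83, 0.557, 0.0]
wrist_force: [0.6, 0.0, 0.1]
finger_gap: 0.119
grasp_force: 30.8
clock: 6.9
ee_pos: [451.4, 111.4, 21.0]
ee_rot: [-0.0, 0.83, 0.558, -0.001]
wrist_force: [-0.4, -0.7, -0.2]
finger_gap: 0.118
grasp_force: 31.2
[[495. 166.  39.]
 [498.  40.  39.]
 [395.  36.  39.]
 [387. 162.  39.]] [443.55603367 101.28882393  39.        ]
{'clock': 6.9, 'qpos': [0.126, -0.048, 2.214, -0.0, 0.978, 0.514], 'joint_vel': [-0.0, -0.009, -0.003, 0.001, -0.043, 0.0], 'joint_torque': [0.03, -27.436, -29.747, -0.01, 0.234, -0.002], 'ee_pos': [451.399, 111.396, 20.985], 'ee_rot': [-0.0, 0.83, 0.558, -0.001], 'wrist_force': [-0.446, -0.738, -0.227], 'wrist_torque': [0.058, 0.02, -0.019], 'grasp_force': 31.177, 'finger_gap': 0.118}
```

```bash
python3 -m creep '[[0,0,0,0,0,0,0.04],[0,0,0,0,0,0,0.04],[0,0,0,0,0,0,0.04],[0,0,0,0,0,0,0.04],[0,0,0,0,0,-0.04,0.04],[0,0,0,0,0,-0.08,0.04],[0,0,0,0,0,-0.12,0.04],[0,0,0,0,0,-0.129,0.04]]' && python3 -m creep '[[0,0,0,-0.012,0.038,0,0.045],[0,0,0,-0.024,0.075,0,0.045],[0,0,0,-0.036,0.11,0,0.045],[0,0,0,-0.048,0.145,0,0.045],[0,0,0,-0.06,0.18,0,0.045],[0,0,0,-0.072,0.215,0,0.045],[0,0,0,-0.085,0.253,0,0.045],[0,0,0,-0.085,0.253,0.03,0.045],[0,0,0,-0.085,0.253,0.06,0.045],[0,0,0,-0.085,0.253,0.088,0.045],[0,0,0,-0.085,0.253,0.088,0.045]]' && python3 -m creep '[[0,0,0,0,0,0,0.0],[0,0,0,0,0,0,0.0],[0,0,0,0,0,0,0.0],[0,0,0,0,0,0,0.0],[0,0,0,0,0,0,0.0],[0,0,0,0,0,0,0.0],[0,0,0,0,0,0,0.0]]' 30; python3 -c "
from h import *
go([451,147,150],67.8)"
```

```text
clock: 7.57
ee_pos: [455.7, 112.0, 157.6]
ee_rot: [0.003, 0.83, 0.558, 0.006]
wrist_force: [0.7, 0.1, 1.2]
finger_gap: 0.466
grasp_force: 0.0
clock: 8.48
ee_pos: [648.8, -62.4, 54.1]
ee_rot: [-0.004, 0.83, 0.557, -0.005]
wrist_force: [-1.3, -0.0, -1.6]
finger_gap: 0.528
grasp_force: 0.0
clock: 9.07
ee_pos: [655.5, -63.1, 64.7]
ee_rot: [0.001, 0.83, 0.558, 0.002]
wrist_force: [-0.6, 0.5, 6.4]
finger_gap: 0.116
grasp_force: 36.4
to [451 147 150] 67.8 turn [ 0.04 -0.01 -0.  ] shift [ 0.1172 -0.2684 -0.0863]
```

```bash
python3 -m creep '[[0,0,0,0,0,-0.035,0.0],[0,0,0,0,0,-0.07,0.0],[0,0,0,0.01,-0.022,-0.087,0.0],[0,0,0,0.022,-0.05,-0.087,0.0],[0,0,0,0.034,-0.078,-0.087,0.0],[0,0,0,0.046,-0.106,-0.087,0.0],[0,0,0,0.058,-0.134,-0.087,0.0],[0,0,0,0.07,-0.162,-0.087,0.0],[0,0,0,0.082,-0.19,-0.087,0.0],[0,0,0,0.094,-0.218,-0.087,0.0],[0,0,0,0.106,-0.246,-0.087,0.0],[0,0,0,0.117,-0.268,-0.087,0.0]]' && python3 -m creep '[[0,0,0,0,0,0.03,0.0],[0,0,0,0,0,0.06,0.0],[0,0,0,0,0,0.09,0.0],[0,0,0,0,0,0.11,0.0],[0,0,0,0,0,0.126,0.0],[0,0,0,0,0,0.126,0.0],[0,0,0,0,0,0.126,0.0],[0,0,0,0,0,0.126,0.04],[0,0,0,0,0,0.126,0.04],[0,0,0,0,0,0.126,0.04],[0,0,0,0,0,0.126,0.04],[0,0,0,0,0,0.126,0.04]]' && python3 -m creep '[[0,0,0,0,0,-0.035,0.04],[0,0,0,0,0,-0.07,0.04],[0,0,0,0,0,-0.105,0.04],[0,0,0,0,0,-0.126,0.04],[0,0,0,0,0,-0.126,0.04],[0,0,0,0,0,-0.126,0.04],[0,0,0,0,0,-0.126,0.04]]'; python3 -c "
from h import *
go([581,-252,150],67.8)"
```

```text
clock: 10.07
ee_pos: [448.1, 147.8, 148.9]
ee_rot: [-0.0, 0.83, 0.558, 0.0]
wrist_force: [0.5, 0.3, 0.3]
finger_gap: 0.117
grasp_force: 35.4
clock: 11.07
ee_pos: [450.1, 146.8, 23.1]
ee_rot: [0.0, 0.83, 0.558, 0.0]
wrist_force: [0.8, 0.1, 0.2]
finger_gap: 0.463
grasp_force: 0.0
clock: 11.65
ee_pos: [449.2, 146.6, 147.9]
ee_rot: [-0.0, 0.83, 0.558, -0.001]
wrist_force: [-0.8, -0.3, -0.9]
finger_gap: 0.468
grasp_force: 0.0
to [ 581 -252  150] 67.8 turn [-0.01  0.01 -0.01] shift [-0.3191  0.2728 -0.0022]
```

```bash
python3 -m creep '[[0,0,0,-0.029,0.025,0,0.045],[0,0,0,-0.058,0.05,0,0.045],[0,0,0,-0.087,0.075,0,0.045],[0,0,0,-0.116,0.1,0,0.045],[0,0,0,-0.145,0.124,0,0.045],[0,0,0,-0.174,0.149,0,0.045],[0,0,0,-0.203,0.174,0,0.045],[0,0,0,-0.232,0.2,0,0.045],[0,0,0,-0.261,0.224,0,0.045],[0,0,0,-0.29,0.248,0,0.045],[0,0,0,-0.319,0.273,0,0.045],[0,0,0,-0.319,0.273,0,0.045]]' && python3 -m creep '[[0,0,0,0,0,0.03,0.045],[0,0,0,0,0,0.06,0.045],[0,0,0,0,0,0.086,0.045],[0,0,0,0,0,0.086,0.045],[0,0,0,0,0,0.086,0.0],[0,0,0,0,0,0.086,0.0],[0,0,0,0,0,0.086,0.0],[0,0,0,0,0,0.086,0.0],[0,0,0,0,0,0.086,0.0],[0,0,0,0,0,0.086,0.0],[0,0,0,0,0,0.086,0.0],[0,0,0,0,0,0.086,0.0]]' 30; python3 -c "
from h import *
go([451,74,150],67.8)"
```

```text
clock: 12.65
ee_pos: [581.8, -257.0, 146.0]
ee_rot: [-0.0, 0.831, 0.556, -0.001]
wrist_force: [-1.4, -0.1, -0.1]
finger_gap: 0.527
grasp_force: 0.0
clock: 13.65
ee_pos: [583.1, -252.3, 64.9]
ee_rot: [0.001, 0.83, 0.558, 0.001]
wrist_force: [-0.4, 0.7, 5.7]
finger_gap: 0.121
grasp_force: 36.3
to [451  74 150] 67.8 turn [ 0.03  0.   -0.  ] shift [ 0.252  -0.2455 -0.0859]
```

```bash
python3 -m creep '[[0,0,0,0,0,-0.035,0.0],[0,0,0,0,0,-0.07,0.0],[0,0,0,0.024,-0.022,-0.087,0.0],[0,0,0,0.05,-0.047,-0.087,0.0],[0,0,0,0.075,-0.072,-0.087,0.0],[0,0,0,0.1,-0.097,-0.087,0.0],[0,0,0,0.126,-0.122,-0.087,0.0],[0,0,0,0.151,-0.147,-0.087,0.0],[0,0,0,0.177,-0.172,-0.087,0.0],[0,0,0,0.202,-0.197,-0.087,0.0],[0,0,0,0.228,-0.222,-0.087,0.0],[0,0,0,0.252,-0.245,-0.087,0.0]]' && python3 -m creep '[[0,0,0,0,0,0.03,0.0],[0,0,0,0,0,0.06,0.0],[0,0,0,0,0,0.09,0.0],[0,0,0,0,0,0.11,0.0],[0,0,0,0,0,0.126,0.0],[0,0,0,0,0,0.126,0.0],[0,0,0,0,0,0.126,0.0],[0,0,0,0,0,0.126,0.04],[0,0,0,0,0,0.126,0.04],[0,0,0,0,0,0.126,0.04],[0,0,0,0,0,0.126,0.04],[0,0,0,0,0,0.126,0.04]]' && python3 -m creep '[[0,0,0,0,0,-0.035,0.05],[0,0,0,0,0,-0.07,0.05],[0,0,0,0,0,-0.105,0.05],[0,0,0,0,0,-0.126,0.05],[0,0,0.4,0.035,0.01,-0.126,0.05],[0,0,0.8,0.07,0.02,-0.126,0.05],[0,0,0.8,0.1,0.04,-0.126,0.05],[0,0,0.8,0.1,0.04,-0.126,0.05]]'; python3 fit.py; python3 -c "
from rect import *
im=frame('top'); si=ctrl.grab_frame('side')
a=rectify('top',im,451,108,20,(75,90),2.2); b=rectify('side',si,451,108,20,(75,90),2.2)
cv2.imwrite('pics/tray.png',np.hstack([a,b])[:,:,::-1])
find('cover_a','top'); find('plug_0','top'); go([415,-237,100],118)"
```

```text
clock: 14.65
ee_pos: [449.2, 75.6, 149.7]
ee_rot: [-0.0, 0.83, 0.557, 0.0]
wrist_force: [0.3, 0.4, -0.4]
finger_gap: 0.117
grasp_force: 35.4
clock: 15.65
ee_pos: [450.7, 74.2, 24.2]
ee_rot: [0.0, 0.83, 0.558, 0.0]
wrist_force: [-0.0, -0.3, -0.2]
finger_gap: 0.467
grasp_force: 0.0
clock: 16.32
ee_pos: [528.9, 154.4, 149.8]
ee_rot: [0.0, 0.852, 0.523, 0.001]
wrist_force: [-0.6, -1.1, -0.4]
finger_gap: 0.582
grasp_force: 0.0
('top',) 264.5 yaw -22.17
 seat 0 [ 579.3 -253.1] offrel 3.9
 seat 1 [ 611.4 -156. ] offrel -3.0
 seat 2 [651.9 -62.4] offrel -0.9
('side',) 420.6 yaw -22.86
 seat 0 [ 583.7 -252.5] offrel 4.3
 seat 1 [ 617.9 -156.2] offrel -1.5
 seat 2 [656.4 -61.7] offrel -2.8
('top', 'side') 740.9 yaw -22.01
 seat 0 [ 580.9 -252.8] offrel 2.6
 seat 1 [ 615.3 -156.7] offrel -1.6
 seat 2 [654.  -62.4] offrel -1.0
cover_a top pla 0.85 [477. -91.  -2.]
cover_a top pla 0.81 [ 416. -238.    2.]
cover_a top pla 0.76 [583. 114.  -2.]
cover_a top pla 0.73 [656. -63.  46.]
plug_0 top pla 0.55 [451. 145.   2.]
plug_0 top pla 0.49 [454. 113.   4.]
plug_0 top pla 0.48 [447.  72.   7.]
to [ 415 -237  100] 118 turn [-0.    0.   -9.17] shift [-0.3963  0.0783  0.0499]
```

View pics/tray.png

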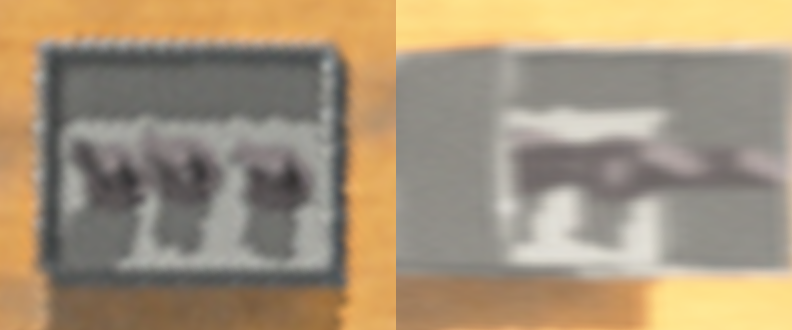

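Rectified views (top left, side right) show all three plugs standing in the tray, at (105,170), (180,165) and (275,175). Next is the first cover.

```bash
python3 -m creep '[[0,0,-1,-0.036,0.007,0,0.05],[0,0,-2,-0.072,0.014,0,0.05],[0,0,-3,-0.108,0.021,0,0.05],[0,0,-4,-0.144,0.028,0,0.05],[0,0,-5,-0.18,0.035,0,0.05],[0,0,-6,-0.216,0.042,0,0.05],[0,0,-7,-0.252,0.049,0,0.05],[0,0,-8,-0.288,0.056,0,0.05],[0,0,-9,-0.324,0.063,0,0.05],[0,0,-9.17,-0.36,0.07,0,0.05],[0,0,-9.17,-0.3963,0.0783,0,0.05],[0,0,-9.17,-0.3963,0.0783,0.02,0.05]]' && python3 -m creep '[[0,0,0,0,0,0,0.05],[0,0,0,0,0,0,0.05]]' && python3 -c "
from h import *
go([415.5,-237.5,15],118)"
```

```text
clock: 18.27
ee_pos: [416.2, -243.9, 134.5]
ee_rot: [0.005, 0.518, 0.856, -0.002]
wrist_force: [0.9, 0.4, 0.8]
finger_gap: 0.585
grasp_force: 0.0
clock: 18.43
ee_pos: [414.0, -236.5, 128.7]
ee_rot: [-0.002, 0.515, 0.857, 0.0]
wrist_force: [-0.6, 0.7, 0.5]
finger_gap: 0.587
grasp_force: 0.0
to [ 415.5 -237.5   15. ] 118 turn [-0.01 -0.03 -0.01] shift [-0.002   0.001   0.1137]
```

```bash
python3 -m creep '[[0,0,0,-0.001,0,0.035,0.05],[0,0,0,-0.001,0,0.07,0.05],[0,0,0,-0.001,0,0.1,0.05],[0,0,0,-0.001,0,0.114,0.05],[0,0,0,-0.001,0,0.114,0.05],[0,0,0,-0.001,0,0.114,0.0],[0,0,0,-0.001,0,0.114,0.0],[0,0,0,-0.001,0,0.114,0.0],[0,0,0,-0.001,0,0.114,0.0],[0,0,0,-0.001,0,0.114,0.0],[0,0,0,-0.001,0,0.114,0.0],[0,0,0,-0.001,0,0.114,0.0]]' 70 && python3 -m creep '[[0,0,0,0,0,-0.01,0.0],[0,0,0,0,0,-0.03,0.0],[0,0,0,0,0,-0.06,0.0],[0,0,0,0,0,-0.09,0.0],[0,0,0,0,0,-0.11,0.0],[0,0,0,0,0,-0.11,0.0],[0,0,0,0,0,-0.11,0.0]]' && python3 -c "
from h import *
go([581,-252.8,110],67.8)"
```

```text
clock: 19.43
ee_pos: [417.5, -238.7, 18.4]
ee_rot: [0.002, 0.515, 0.857, 0.0]
wrist_force: [2.1, 3.2, 6.7]
finger_gap: 0.101
grasp_force: 70.5
clock: 20.02
ee_pos: [415.6, -238.1, 126.6]
ee_rot: [0.001, 0.515, 0.857, -0.0]
wrist_force: [-0.2, -1.0, -5.3]
finger_gap: 0.102
grasp_force: 69.1
to [ 581.  -252.8  110. ] 67.8 turn [0.01 0.01 8.36] shift [-0.0905  0.1392  0.0169]
```

```bash
python3 -m creep '[[0,0,0.9,-0.01,0.015,0,0],[0,0,1.8,-0.02,0.03,0,0],[0,0,2.7,-0.03,0.045,0,0],[0,0,3.6,-0.04,0.06,0,0],[0,0,4.5,-0.05,0.075,0,0],[0,0,5.4,-0.06,0.09,0,0],[0,0,6.3,-0.07,0.105,0,0],[0,0,7.2,-0.08,0.12,0,0],[0,0,8,-0.086,0.132,0,0],[0,0,8.36,-0.09,0.138,0.01,0],[0,0,8.36,-0.0905,0.1392,0.0169,0],[0,0,8.36,-0.0905,0.1392,0.0169,0]]' && python3 -m creep '[[0,0,0,0,0,0.008,0],[0,0,0,0,0,0.016,0],[0,0,0,0,0,0.018,0],[0,0,0,0,0,0.018,0],[0,0,0,0,0,0.018,0]]' && python3 -c "
from h import *
snap('side','s0',(180,130,290,220),5)
snap('top','s0t',(250,140,350,240),5)
go([581,-252.8,82],67.8)"
```

```text
clock: 21.02
ee_pos: [578.0, -250.9, 103.5]
ee_rot: [-0.004, 0.829, 0.559, -0.002]
wrist_force: [-1.7, 0.3, -4.7]
finger_gap: 0.101
grasp_force: 69.0
clock: 21.43
ee_pos: [580.5, -252.5, 90.8]
ee_rot: [-0.0, 0.83, 0.558, -0.0]
wrist_force: [0.6, -1.1, -3.6]
finger_gap: 0.099
grasp_force: 69.1
to [ 581.  -252.8   82. ] 67.8 turn [0.01 0.   0.01] shift [-0.0001 -0.0001  0.0096]
```

View pics/s0.png

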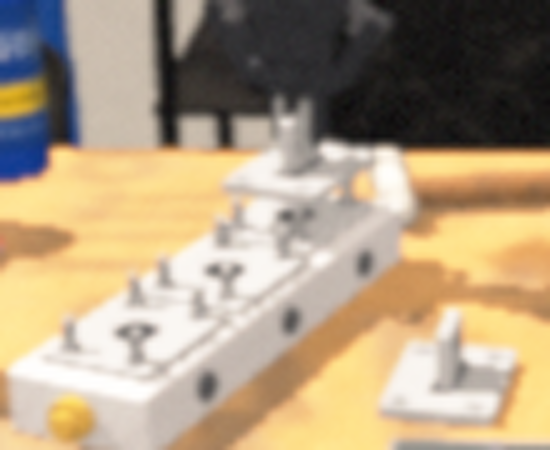

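Cover at (290,180) in the side crop, held level just above the far seat's studs. I'll lower onto the tips and feel.

```bash
python3 -m creep '[[0,0,0,0,0,0.004,0],[0,0,0,0,0,0.007,0],[0,0,0,0,0,0.01,0],[0,0,0,0,0,0.012,0],[0,0,0,0,0,0.012,0],[0,0,0,0,0,0.012,0]]' && python3 -m creep '[[0,0,0,0,0.001,0.001,0],[0,0,0,0,0.002,0.001,0],[0,0,0,0,0.003,0.001,0],[0,0,0,0,0.003,0.001,0],[0,0,0,0,0.003,0.001,0]]' && python3 -m creep '[[0,0,0,0,-0.001,0,0],[0,0,0,0,-0.002,0,0],[0,0,0,0,-0.003,0,0],[0,0,0,0,-0.004,0,0],[0,0,0,0,-0.005,0,0],[0,0,0,0,-0.006,0,0],[0,0,0,0,-0.006,0,0],[0,0,0,0,-0.006,0,0]]' && python3 -c "
from h import *
st()"
```

```text
clock: 22.03
ee_pos: [581.6, -252.8, 83.9]
ee_rot: [0.0, 0.83, 0.558, 0.0]
wrist_force: [-9.9, 5.1, 17.4]
finger_gap: 0.103
grasp_force: 72.4
clock: 22.45
ee_pos: [584.5, -253.8, 78.4]
ee_rot: [0.001, 0.83, 0.558, 0.001]
wrist_force: [3.1, -0.1, -3.3]
finger_gap: 0.102
grasp_force: 69.4
clock: 23.12
ee_pos: [583.7, -253.4, 78.8]
ee_rot: [0.007, 0.83, 0.558, 0.005]
wrist_force: [18.0, -5.9, -11.6]
finger_gap: 0.105
grasp_force: 68.5
{'clock': 23.117, 'qpos': [-0.495, 0.221, 1.81, 0.002, 1.095, -0.109], 'joint_vel': [-0.001, 0.001, -0.002, -0.001, 0.002, 0.001], 'joint_torque': [-1.424, -47.642, -28.01, -0.91, 5.291, 0.088], 'ee_pos': [583.661, -253.399, 78.833], 'ee_rot': [0.007, 0.83, 0.558, 0.005], 'wrist_force': [17.964, -5.945, -11.577], 'wrist_torque': [-1.002, -3.415, 0.043], 'grasp_force': 68.465, 'finger_gap': 0.105}
```

It dropped in at about +3 mm, and the lateral push confirms the studs hold it. I'll recentre and press down.

```bash
python3 -m creep '[[0,0,0,0,0.002,0,0],[0,0,0,0,0.004,0,0],[0,0,0,0,0.006,0,0],[0,0,0,0,0.006,0.003,0],[0,0,0,0,0.006,0.006,0],[0,0,0,0,0.006,0.009,0],[0,0,0,0,0.006,0.012,0],[0,0,0,0,0.006,0.015,0],[0,0,0,0,0.006,0.017,0],[0,0,0,0,0.006,0.017,0],[0,0,0,0,0.006,0.017,0]]'
```

```text
clock: 24.03
ee_pos: [584.7, -253.6, 64.4]
ee_rot: [0.001, 0.83, 0.558, 0.001]
wrist_force: [-1.4, 4.2, 12.2]
finger_gap: 0.103
grasp_force: 72.3
```

```bash
python3 -m creep '[[0,0,0,0,0,-0.002,0.03],[0,0,0,0,0,-0.002,0.04],[0,0,0,0,0,-0.002,0.04],[0,0,0,0,0,-0.002,0.04],[0,0,0,0,0,-0.02,0.04],[0,0,0,0,0,-0.05,0.04],[0,0,0,0,0,-0.08,0.04],[0,0,0,0,0,-0.1,0.04],[0,0,0,0,0,-0.1,0.04],[0,0,0,0,0,-0.1,0.04]]' && python3 -c "
from rect import *
im=frame('top'); find('cover_a','top')
cv2.imwrite('pics/t2.png',cv2.resize(np.ascontiguousarray(im[130:260,200:390]),None,fx=4,fy=4)[:,:,::-1])
go([476.5,-89.5,110],81.4)"
```

```text
clock: 24.87
ee_pos: [584.1, -254.0, 162.2]
ee_rot: [0.001, 0.83, 0.558, 0.0]
wrist_force: [0.5, 0.6, -1.0]
finger_gap: 0.467
grasp_force: 0.0
cover_a top pla 0.85 [427. 292.  -1.]
cover_a top pla 0.71 [583. 114.  -1.]
cover_a top pla 0.55 [ 582. -255.   45.]
cover_a top pla 0.38 [476. -91.   1.]
to [476.5 -89.5 110. ] 81.4 turn [-0.04 -0.01 -2.26] shift [ 0.1114 -0.1597  0.0492]
```

View pics/t2.png

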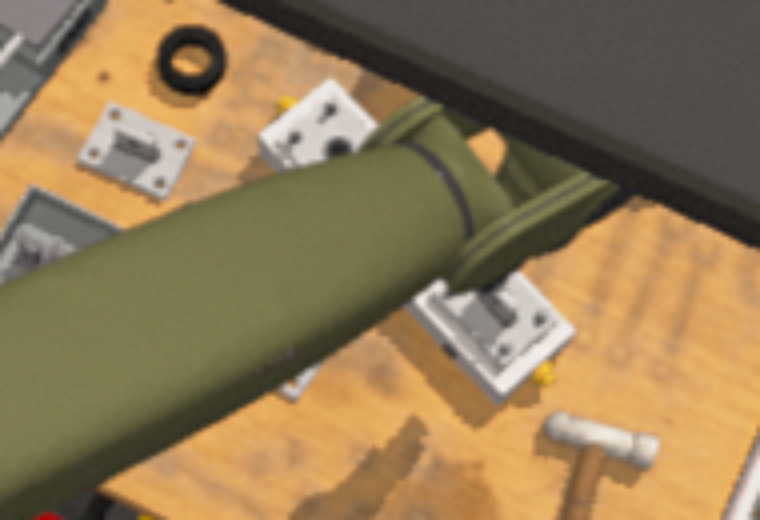

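The crop shows the cover seated at (490,320). The next cover is mostly hidden by the arm, but the detector still places it at (476,-91).

```bash
python3 -m creep '[[0,0,-0.4,0.02,-0.028,0,0.05],[0,0,-0.8,0.04,-0.056,0,0.05],[0,0,-1.2,0.06,-0.084,0.01,0.05],[0,0,-1.6,0.08,-0.112,0.02,0.05],[0,0,-2,0.1,-0.14,0.035,0.05],[0,0,-2.26,0.111,-0.16,0.049,0.05],[0,0,-2.26,0.111,-0.16,0.049,0.05],[0,0,-2.26,0.111,-0.16,0.049,0.05],[0,0,-2.26,0.111,-0.16,0.049,0.05]]' && python3 -c "
from h import *
go([476.5,-90,15],81.4)
snap('side','c2',(230,160,330,240),5)"
```

```text
clock: 25.87
ee_pos: [477.8, -90.7, 112.1]
ee_rot: [0.0, 0.758, 0.652, 0.0]
wrist_force: [-0.0, -0.6, 0.7]
finger_gap: 0.583
grasp_force: 0.0
to [476.5 -90.   15. ] 81.4 turn [ 0.  0. -0.] shift [ 0.0006 -0.0014  0.0971]
```

View pics/c2.png

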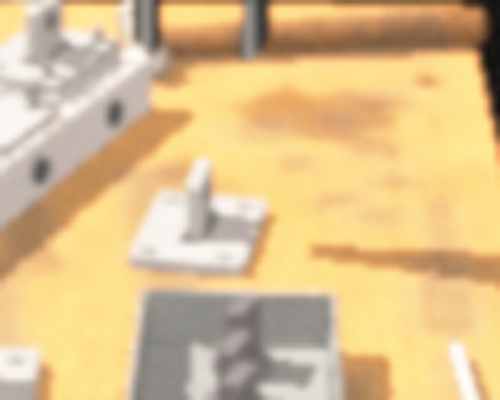

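The side crop shows the cover's lug at (200,175), straight below and midway between the fingers at (145,20) and (255,25). I'll grasp it.

```bash
python3 -m creep '[[0,0,0,0.0006,-0.0014,0.035,0.05],[0,0,0,0.0006,-0.0014,0.065,0.05],[0,0,0,0.0006,-0.0014,0.085,0.05],[0,0,0,0.0006,-0.0014,0.097,0.05],[0,0,0,0.0006,-0.0014,0.097,0.05],[0,0,0,0.0006,-0.0014,0.097,0.0],[0,0,0,0.0006,-0.0014,0.097,0.0],[0,0,0,0.0006,-0.0014,0.097,0.0],[0,0,0,0.0006,-0.0014,0.097,0.0],[0,0,0,0.0006,-0.0014,0.097,0.0],[0,0,0,0.0006,-0.0014,0.097,0.0],[0,0,0,0.0006,-0.0014,0.097,0.0]]' 70 && python3 -m creep '[[0,0,0,0,0,-0.01,0.0],[0,0,0,0,0,-0.03,0.0],[0,0,0,0,0,-0.06,0.0],[0,0,0,0,0,-0.09,0.0],[0,0,0,0,0,-0.1,0.0],[0,0,0,0,0,-0.1,0.0],[0,0,0,0,0,-0.1,0.0]]' && python3 -c "
from h import *
go([618.5,-158,115],67.8)"
```

```text
clock: 26.92
ee_pos: [477.9, -90.2, 17.0]
ee_rot: [0.002, 0.758, 0.652, 0.001]
wrist_force: [-0.5, -1.1, 5.9]
finger_gap: 0.097
grasp_force: 69.0
clock: 27.5
ee_pos: [475.4, -89.4, 114.2]
ee_rot: [-0.0, 0.758, 0.652, -0.0]
wrist_force: [-0.3, 0.4, -4.6]
finger_gap: 0.105
grasp_force: 68.9
to [ 618.5 -158.   115. ] 67.8 turn [-0.01 -0.    2.27] shift [-0.0464  0.1517 -0.0009]
```

```bash
python3 -m creep '[[0,0,0.4,-0.007,0.022,0,0],[0,0,0.8,-0.014,0.044,0,0],[0,0,1.2,-0.021,0.066,0,0],[0,0,1.6,-0.028,0.088,0,0],[0,0,2,-0.035,0.11,0,0],[0,0,2.27,-0.042,0.135,0,0],[0,0,2.27,-0.0464,0.1517,0,0],[0,0,2.27,-0.0464,0.1517,0.01,0],[0,0,2.27,-0.0464,0.1517,0.02,0],[0,0,2.27,-0.0464,0.1517,0.024,0],[0,0,2.27,-0.0464,0.1517,0.024,0],[0,0,2.27,-0.0464,0.1517,0.024,0]]' && python3 -m creep '[[0,0,0,0,0,0.003,0],[0,0,0,0,0,0.006,0],[0,0,0,0,0,0.009,0],[0,0,0,0,0,0.011,0],[0,0,0,0,0,0.013,0],[0,0,0,0,0,0.013,0],[0,0,0,0,0,0.013,0]]'
```

```text
clock: 28.5
ee_pos: [617.3, -157.4, 89.0]
ee_rot: [-0.001, 0.83, 0.558, -0.001]
wrist_force: [-0.1, 1.4, -4.1]
finger_gap: 0.103
grasp_force: 69.2
clock: 29.08
ee_pos: [619.0, -158.2, 77.8]
ee_rot: [-0.0, 0.83, 0.558, -0.0]
wrist_force: [-0.2, -0.2, -3.5]
finger_gap: 0.101
grasp_force: 69.3
```

```bash
python3 -m creep '[[0,0,0,0,0,0.003,0],[0,0,0,0,0,0.006,0],[0,0,0,0,0,0.009,0],[0,0,0,0,0,0.012,0],[0,0,0,0,0,0.015,0],[0,0,0,0,0,0.016,0],[0,0,0,0,0,0.016,0],[0,0,0,0,0,0.016,0]]'
```

```text
clock: 29.75
ee_pos: [619.3, -158.2, 63.1]
ee_rot: [0.0, 0.83, 0.558, 0.0]
wrist_force: [-4.2, 1.4, 4.4]
finger_gap: 0.105
grasp_force: 70.7
```

Seated, with the TCP at 63.1 mm as expected. I'll release and re-measure the last cover.

```bash
python3 -m creep '[[0,0,0,0,0,-0.001,0.03],[0,0,0,0,0,-0.001,0.04],[0,0,0,0,0,-0.001,0.04],[0,0,0,0,0,-0.001,0.04],[0,0,0,0,0,-0.02,0.04],[0,0,0,0,0,-0.05,0.04],[0,0,0,0,0,-0.08,0.04],[0,0,0,0,0,-0.1,0.04],[0,0,0,0,0,-0.1,0.04],[0,0,0,0,0,-0.1,0.04]]' && cat > c3.py <<'E'
from rect import *
im=frame('top'); find('cover_a','top')
x,y=585,112; r=rectify("top",im,x,y,8,(70,70),1.9)
g=cv2.cvtColor(r,cv2.COLOR_RGB2HSV); m=((g[...,1]<70)&(g[...,2]>110)).astype(np.uint8)
n,l,s,c=cv2.connectedComponentsWithStats(m); k=1+np.argmax(s[1:,4]); pts=np.argwhere(l==k)[:,::-1].astype(np.float32)
(u,v),(a,b),th=cv2.minAreaRect(pts); print((round(70-v/1.9+x,1),round(70-u/1.9+y,1)),a/1.9,b/1.9,th)
go([585.5,112.6,110],91.5)
E
python3 c3.py
```

```text
clock: 30.58
ee_pos: [620.2, -158.6, 163.8]
ee_rot: [0.002, 0.83, 0.558, 0.001]
wrist_force: [0.1, -0.1, 0.1]
finger_gap: 0.473
grasp_force: 0.0
cover_a top pla 0.84 [427. 291.  -0.]
cover_a top pla 0.78 [ 584. -258.   45.]
cover_a top pla 0.58 [ 617. -160.   46.]
cover_a top pla 0.5 [581. 112.  -2.]
(594.2, 147.4) 44.084255820826485 81.56899703176398 32.96940612792969
to [585.5 112.6 110. ] 91.5 turn [-0.03 -0.01 -3.95] shift [ 0.238  -0.1323  0.0501]
```

```bash
python3 -m creep '[[0,0,-0.5,0.03,-0.016,0,0.05],[0,0,-1,0.06,-0.033,0,0.05],[0,0,-1.5,0.09,-0.05,0,0.05],[0,0,-2,0.12,-0.066,0,0.05],[0,0,-2.5,0.15,-0.083,0,0.05],[0,0,-3,0.18,-0.1,0.01,0.05],[0,0,-3.5,0.21,-0.117,0.025,0.05],[0,0,-3.95,0.238,-0.1323,0.04,0.05],[0,0,-3.95,0.238,-0.1323,0.05,0.05],[0,0,-3.95,0.238,-0.1323,0.05,0.05],[0,0,-3.95,0.238,-0.1323,0.05,0.05],[0,0,-3.95,0.238,-0.1323,0.05,0.05]]' && python3 -c "
from h import *
im=ctrl.grab_frame('side'); im2=ctrl.grab_frame('top')
a=cv2.resize(np.ascontiguousarray(im[190:270,180:280]),None,fx=4,fy=4);b=cv2.resize(np.ascontiguousarray(im2[130:210,180:280]),None,fx=4,fy=4)
cv2.imwrite('pics/c3.png',np.hstack([a,b])[:,:,::-1]); find('cover_a','side'); find('cover_a','top')
go([585.5,112.6,15],91.5)"
```

```text
clock: 31.83
ee_pos: [587.1, 111.2, 112.2]
ee_rot: [0.0, 0.698, 0.716, 0.0]
wrist_force: [0.4, -0.9, 0.4]
finger_gap: 0.585
grasp_force: 0.0
cover_a side pla 0.85 [429. 292.   3.]
cover_a side pla 0.67 [588. 105.   2.]
cover_a side pla 0.56 [ 583. -254.   48.]
cover_a side pla 0.55 [ 620. -157.   47.]
cover_a top pla 0.75 [ 616. -160.   48.]
cover_a top pla 0.71 [584. 112.  -1.]
cover_a top pla 0.65 [ 583. -253.   44.]
cover_a top pla 0.64 [ 584. -253.   44.]
cover_a top pla 0.4 [719. 287.  52.]
to [585.5 112.6  15. ] 91.5 turn [ 0.02 -0.   -0.02] shift [ 0.0014 -0.0021  0.098 ]
```

View pics/c3.png

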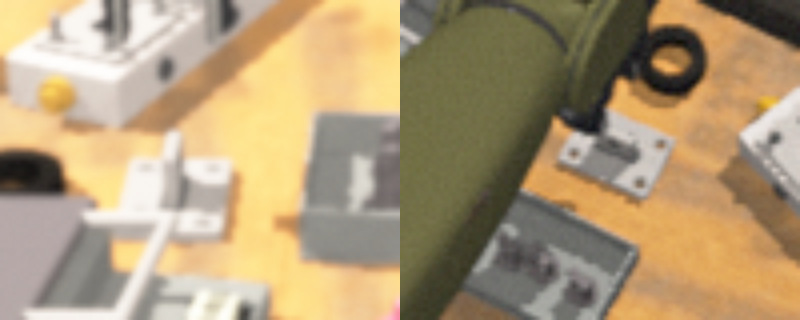

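The last cover is untouched at (175,190) in the side tile and (615,155) in the top tile, with the fingers above it. I'll grasp it.

```bash
python3 -m creep '[[0,0,0,0.001,-0.001,0.035,0.05],[0,0,0,0.001,-0.001,0.065,0.05],[0,0,0,0.001,-0.001,0.085,0.05],[0,0,0,0.001,-0.001,0.098,0.05],[0,0,0,0.001,-0.001,0.098,0.05],[0,0,0,0.001,-0.001,0.098,0.0],[0,0,0,0.001,-0.001,0.098,0.0],[0,0,0,0.001,-0.001,0.098,0.0],[0,0,0,0.001,-0.001,0.098,0.0],[0,0,0,0.001,-0.001,0.098,0.0],[0,0,0,0.001,-0.001,0.098,0.0],[0,0,0,0.001,-0.001,0.098,0.0]]' 70 && python3 -m creep '[[0,0,0,0,0,-0.01,0.0],[0,0,0,0,0,-0.03,0.0],[0,0,0,0,0,-0.06,0.0],[0,0,0,0,0,-0.09,0.0],[0,0,0,0,0,-0.11,0.0],[0,0,0,0,0,-0.11,0.0],[0,0,0,0,0,-0.11,0.0]]' && python3 -c "
from h import *
go([657.5,-63.5,115],67.8)"
```

```text
clock: 33.03
ee_pos: [587.7, 113.3, 16.4]
ee_rot: [0.002, 0.698, 0.716, 0.002]
wrist_force: [1.3, -0.2, 7.1]
finger_gap: 0.103
grasp_force: 69.5
clock: 33.62
ee_pos: [585.8, 113.2, 124.7]
ee_rot: [0.001, 0.698, 0.716, 0.001]
wrist_force: [-0.6, 0.3, -3.1]
finger_gap: 0.101
grasp_force: 68.6
to [657.5 -63.5 115. ] 67.8 turn [ 0.01 -0.    3.95] shift [-0.1785  0.0671  0.0098]
```

```bash
python3 -m creep '[[0,0,0.6,-0.026,0.01,0,0],[0,0,1.2,-0.052,0.02,0,0],[0,0,1.8,-0.078,0.03,0,0],[0,0,2.4,-0.104,0.04,0,0],[0,0,3,-0.13,0.05,0,0],[0,0,3.6,-0.156,0.06,0,0],[0,0,3.95,-0.1785,0.0671,0,0],[0,0,3.95,-0.1785,0.0671,0.01,0],[0,0,3.95,-0.1785,0.0671,0.025,0],[0,0,3.95,-0.1785,0.0671,0.034,0],[0,0,3.95,-0.1785,0.0671,0.034,0],[0,0,3.95,-0.1785,0.0671,0.034,0]]' && python3 -m creep '[[0,0,0,0,0,0.003,0],[0,0,0,0,0,0.006,0],[0,0,0,0,0,0.009,0],[0,0,0,0,0,0.011,0],[0,0,0,0,0,0.013,0],[0,0,0,0,0,0.013,0],[0,0,0,0,0,0.013,0]]'
```

```text
clock: 34.62
ee_pos: [655.2, -62.2, 87.0]
ee_rot: [-0.002, 0.83, 0.558, -0.002]
wrist_force: [0.4, 0.2, -3.1]
finger_gap: 0.107
grasp_force: 68.6
clock: 35.2
ee_pos: [657.9, -62.9, 77.3]
ee_rot: [-0.0, 0.83, 0.558, 0.001]
wrist_force: [3.0, 4.4, -2.9]
finger_gap: 0.106
grasp_force: 68.8
```

```bash
python3 -m creep '[[0,0,0,0.001,0,0.003,0],[0,0,0,0.0015,0,0.006,0],[0,0,0,0.0015,0,0.009,0],[0,0,0,0.0015,0,0.012,0],[0,0,0,0.0015,0,0.015,0],[0,0,0,0.0015,0,0.0165,0],[0,0,0,0.0015,0,0.0165,0],[0,0,0,0.0015,0,0.0165,0]]'
```

```text
clock: 35.87
ee_pos: [657.9, -62.5, 62.5]
ee_rot: [-0.0, 0.83, 0.558, -0.0]
wrist_force: [-5.4, 2.2, 8.0]
finger_gap: 0.104
grasp_force: 70.3
```

Third cover seated (62.5 mm). I'll release it, back off, check all three, and measure the tester.

```bash
python3 -m creep '[[0,0,0,0,0,-0.001,0.03],[0,0,0,0,0,-0.001,0.04],[0,0,0,0,0,-0.001,0.04],[0,0,0,0,0,-0.001,0.04],[0,0,0,0,0,-0.02,0.04],[0,0,0,0,0,-0.05,0.04],[0,0,0,0,0,-0.08,0.04],[0,0,0,0,0,-0.12,0.04],[0,0,0,0.04,-0.05,-0.12,0.04],[0,0,0,0.07,-0.09,-0.12,0.04],[0,0,0,0.07,-0.14,-0.12,0.04],[0,0,0,0.07,-0.14,-0.12,0.04]]' && python3 -c "
from h import *
acc={}
for k in range(3):
  for c in('top','side'):
    ctrl.grab_frame(c)
    for q in('lid_hinge','lid_rail','key_left_top','key_right_top'):
      d=ctrl.place_of(q,c)
      if d and d[0]['confidence']>.35: acc.setdefault((q,c),[]).append(w(c,d[0]['location']))
for k,v in acc.items(): print(k,np.mean(v,0).round(1),np.std(v,0).round(1),len(v))
find('cover_a','side')
a=cv2.resize(np.ascontiguousarray(ctrl.grab_frame('side')[150:310,130:290]),None,fx=2.5,fy=2.5);b=cv2.resize(np.ascontiguousarray(ctrl.grab_frame('top')[100:260,160:320]),None,fx=2.5,fy=2.5)
cv2.imwrite('pics/done3.png',np.hstack([a,b])[:,:,::-1]); st()"
```

```text
clock: 36.87
ee_pos: [553.3, 57.1, 180.3]
ee_rot: [-0.0, 0.83, 0.558, -0.0]
wrist_force: [1.4, 0.2, 0.8]
finger_gap: 0.466
grasp_force: 0.0
('lid_hinge', 'top') [720.4 289.   52.7] [0.7 1.  2.4] 3
('lid_rail', 'top') [572.6 300.6  70.6] [1.6 0.6 0.4] 3
('key_left_top', 'top') [580.3 198.   34.7] [ 52.4 185.3   6.3] 3
('lid_hinge', 'side') [718.9 286.6  54. ] [0. 0. 0.] 1
('lid_rail', 'side') [572.1 302.2  71.9] [0.4 0.9 0.5] 3
('key_left_top', 'side') [550.7 323.7  31.5] [0.9 0.6 1.2] 3
('key_right_top', 'side') [550.7  99.2  26.6] [ 85.7 142.7  18.2] 3
cover_a side pla 0.91 [429. 295.   3.]
cover_a side pla 0.72 [ 620. -155.   45.]
cover_a side pla 0.69 [660. -66.  46.]
cover_a side pla 0.48 [ 585. -256.   48.]
{'clock': 38.517, 'qpos': [0.004, -0.042, 1.909, -0.0, 1.275, 0.391], 'joint_vel': [-0.001, 0.002, 0.0, 0.001, 0.0, -0.001], 'joint_torque': [0.001, -33.498, -35.476, 0.0, 0.0, 0.0], 'ee_pos': [554.765, 55.569, 180.477], 'ee_rot': [0.0, 0.83, 0.558, 0.0], 'wrist_force': [0.476, -0.414, -0.107], 'wrist_torque': [-0.008, 0.035, -0.014], 'grasp_force': 0.0, 'finger_gap': 0.468}
```

View pics/done3.png

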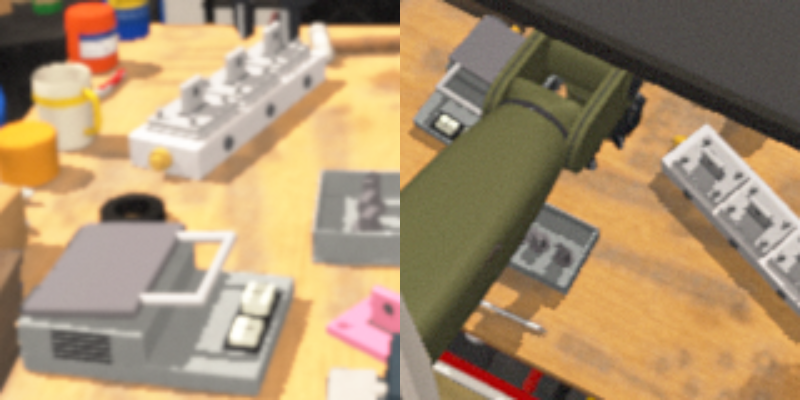

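All three covers lie flat (side tile: (190,100), (235,70), (272,42)). The lid rail is at about (220,270), with the keys at (258,298) and (248,330). I'll go to the rail.

```bash
python3 -c "
from h import *
go([572.3,301.5,150],84.8)"
```

```text
to [572.3 301.5 150. ] 84.8 turn [ 0.    0.   -2.84] shift [ 0.2343 -0.0768  0.0305]
```

```bash
python3 -m creep '[[0,0,-0.4,0.033,-0.011,0,0.04],[0,0,-0.8,0.067,-0.022,0,0.04],[0,0,-1.2,0.1,-0.033,0.005,0.04],[0,0,-1.6,0.134,-0.044,0.01,0.04],[0,0,-2,0.167,-0.055,0.015,0.04],[0,0,-2.4,0.2,-0.066,0.02,0.04],[0,0,-2.84,0.2343,-0.0768,0.03,0.04],[0,0,-2.84,0.2343,-0.0768,0.03,0.04],[0,0,-2.84,0.2343,-0.0768,0.03,0.04],[0,0,-2.84,0.2343,-0.0768,0.03,0.04]]' && python3 -c "
from h import *
a=cv2.resize(np.ascontiguousarray(ctrl.grab_frame('side')[190:310,130:290]),None,fx=4,fy=4)
cv2.imwrite('pics/rail.png',a[:,:,::-1]); go([572.3,301.5,57],84.8)"
```

```text
clock: 39.35
ee_pos: [572.2, 301.3, 150.2]
ee_rot: [0.0, 0.738, 0.674, -0.0]
wrist_force: [0.8, -0.0, 0.5]
finger_gap: 0.471
grasp_force: 0.0
to [572.3 301.5  57. ] 84.8 turn [ 0.    0.   -0.01] shift [ 0.0007 -0.0003  0.0937]
```

View pics/rail.png

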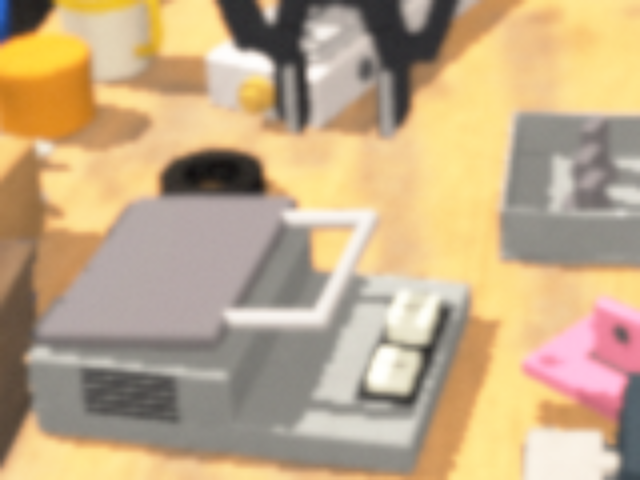

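The fingers at (295,110) and (390,110) straddle the rail's middle at (350,268). I'll descend and grip it.

```bash
python3 -m creep '[[0,0,0,0,0,0.035,0.04],[0,0,0,0,0,0.065,0.04],[0,0,0,0,0,0.085,0.04],[0,0,0,0,0,0.093,0.04],[0,0,0,0,0,0.093,0.0],[0,0,0,0,0,0.093,0.0],[0,0,0,0,0,0.093,0.0],[0,0,0,0,0,0.093,0.0],[0,0,0,0,0,0.093,0.0],[0,0,0,0,0,0.093,0.0],[0,0,0,0,0,0.093,0.0],[0,0,0,0,0,0.093,0.0]]' 25
```

```text
clock: 40.4
ee_pos: [574.7, 301.2, 59.8]
ee_rot: [0.002, 0.739, 0.674, 0.002]
wrist_force: [5.1, -1.7, -2.6]
finger_gap: 0.104
grasp_force: 26.1
```

```bash
python3 -m creep '[[0,0,0,0,0.002,-0.014,0],[0,0,0,0,0.006,-0.028,0],[0,0,0,0,0.011,-0.0415,0],[0,0,0,0,0.017,-0.0545,0],[0,0,0,0,0.0245,-0.067,0],[0,0,0,0,0.033,-0.078,0],[0,0,0,0,0.043,-0.089,0],[0,0,0,0,0.054,-0.0986,0],[0,0,0,0,0.066,-0.107,0],[0,0,0,0,0.073,-0.1115,0],[0,0,0,0,0.073,-0.1115,0],[0,0,0,0,0.073,-0.1115,0]]' && python3 -c "
from h import *
for c in('side','top'):
  a=ctrl.grab_frame(c); find('lid_rail',c); find('lid_hinge',c)
  if c=='side': cv2.imwrite('pics/lid.png',cv2.resize(np.ascontiguousarray(a[130:310,130:310]),None,fx=3,fy=3)[:,:,::-1])
"
```

```text
clock: 41.4
ee_pos: [645.2, 293.1, 172.8]
ee_rot: [0.001, 0.739, 0.674, -0.001]
wrist_force: [-4.9, -7.1, 7.3]
finger_gap: 0.106
grasp_force: 25.2
lid_hinge side pla 0.95 [719. 283.  55.]
lid_hinge side pla 0.72 [540. 281.  38.]
lid_rail top pla 0.55 [644. 296. 179.]
lid_hinge top pla 0.74 [720. 289.  54.]
```

View pics/lid.png

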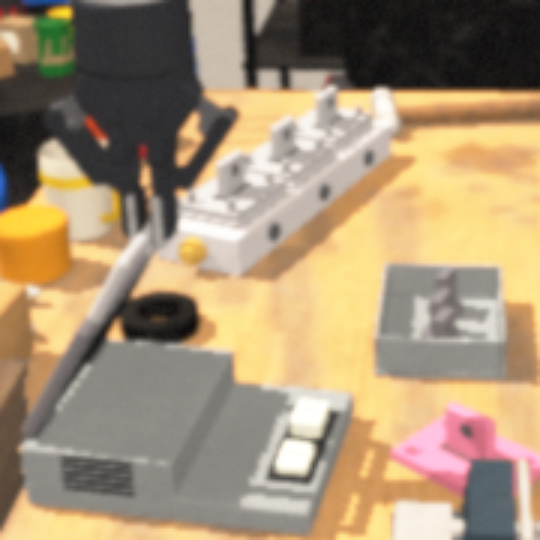

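The lid is raised to about 60°, with the rail held at (150,235) in the crop. I'll release, climb out, and locate the right key.

```bash
python3 -m creep '[[0,0,0,0,0,0,0.04],[0,0,0,0,0,0,0.04],[0,0,0,0,0,0,0.04],[0,0,0,0,0,0,0.04],[0,0,0,0,0,-0.025,0.04],[0,0,0,0,0,-0.055,0.04],[0,0,0,0,-0.02,-0.06,0.0],[0,0,0,0,-0.055,-0.06,0.0],[0,0,0,0,-0.09,-0.06,0.0],[0,0,0,0,-0.09,-0.06,0.0],[0,0,0,0,-0.09,-0.06,0.0]]' && python3 -c "
from h import *
print(pix('side',(233.7,268.3),36),pix('side',(228.3,282.7),30))
for c in('side','top'):
  ctrl.grab_frame(c)
  for q in('lid_rail','key_right_top','key_left_top'): find(q,c)
go([544,284,60],84.8)"
```

```text
clock: 42.62
ee_pos: [553.8, 303.5, 228.9]
ee_rot: [-0.0, 0.738, 0.675, -0.0]
wrist_force: [0.9, 0.1, 0.1]
finger_gap: -0.002
grasp_force: 0.0
[540.68876719 288.68425769  36.        ] [547.13024443 332.89304782  30.        ]
lid_rail side pla 0.65 [644. 293. 178.]
key_right_top side pla 0.67 [ 584. -254.   48.]
key_right_top side pla 0.66 [540. 282.  40.]
key_left_top side pla 0.7 [551. 323.  30.]
key_left_top side pla 0.2 [658. -59.  43.]
key_right_top top pla 0.51 [548. 285.  37.]
key_right_top top pla 0.38 [ 582. -252.   42.]
key_left_top top pla 0.51 [450. 108.   7.]
key_left_top top pla 0.36 [543. 329.  30.]
key_left_top top pla 0.21 [454. 114.   1.]
to [544 284  60] 84.8 turn [ 0. -0. -0.] shift [-0.02   -0.0104  0.1689]
```

```bash
python3 -m creep '[[0,0,0,-0.01,-0.005,0.035,0],[0,0,0,-0.02,-0.0104,0.07,0],[0,0,0,-0.02,-0.0104,0.105,0],[0,0,0,-0.02,-0.0104,0.14,0],[0,0,0,-0.02,-0.0104,0.165,0],[0,0,0,-0.02,-0.0104,0.17,0],[0,0,0,-0.02,-0.0104,0.17,0]]' && python3 -m creep '[[0,0,0,0,0,0.01,0],[0,0,0,0,0,0.018,0],[0,0,0,0,0,0.023,0],[0,0,0,0,0,0.026,0],[0,0,0,0,0,0.029,0],[0,0,0,0,0,0.031,0],[0,0,0,0,0,0.032,0],[0,0,0,0,0,0.032,0],[0,0,0,0,0,0.032,0]]'
```

```text
clock: 43.6
ee_pos: [541.8, 283.3, 56.5]
ee_rot: [-0.001, 0.738, 0.674, -0.002]
wrist_force: [0.3, 0.7, -0.4]
finger_gap: 0.002
grasp_force: 0.0
clock: 44.35
ee_pos: [543.9, 284.4, 29.9]
ee_rot: [0.0, 0.738, 0.674, 0.0]
wrist_force: [-5.6, -2.1, 12.9]
finger_gap: -0.002
grasp_force: 6.6
```

```bash
python3 -m creep '[[0,0,0,0,0,-0.02,0],[0,0,0,0,0,-0.05,0],[0,0,0,0,0,-0.09,0],[0,0,0,0,-0.03,-0.13,0],[0,0,0,-0.03,-0.06,-0.17,0],[0,0,0,-0.06,-0.06,-0.19,0],[0,0,0,-0.1,-0.06,-0.19,0],[0,0,0,-0.1,-0.06,-0.19,0],[0,0,0,-0.1,-0.06,-0.19,0],[0,0,0,-0.1,-0.06,-0.19,0]]' && python3 -c "
from h import *
a=ctrl.grab_frame('side')
for q in('lid_rail','key_right_top','key_left_top','cover_a','plug_0'): find(q,'side')
b=ctrl.grab_frame('top'); find('lid_rail','top')
x=cv2.resize(np.ascontiguousarray(a[150:310,130:290]),None,fx=2.5,fy=2.5);x2=cv2.resize(np.ascontiguousarray(a[250:300,200:250]),None,fx=8,fy=8)
cv2.imwrite('pics/end.png',np.hstack([x,x2])[:,:,::-1]); st()"
```

```text
clock: 45.18
ee_pos: [474.4, 189.8, 217.0]
ee_rot: [-0.0, 0.739, 0.674, 0.0]
wrist_force: [0.7, -0.4, 0.8]
finger_gap: -0.0
grasp_force: 0.0
lid_rail side pla 0.62 [644. 292. 181.]
key_right_top side pla 0.48 [540. 280.  33.]
key_left_top side pla 0.51 [550. 321.  39.]
cover_a side pla 0.93 [427. 294.   3.]
cover_a side pla 0.57 [656. -69.  46.]
cover_a side pla 0.56 [ 584. -253.   45.]
cover_a side pla 0.54 [ 619. -155.   47.]
plug_0 side pla 0.58 [449. 148.   5.]
plug_0 side pla 0.57 [453.  73.   3.]
plug_0 side pla 0.42 [456. 118.   9.]
lid_rail top pla 0.55 [639. 293. 179.]
{'clock': 45.583, 'qpos': [0.277, -0.178, 1.971, 0.0, 1.349, 0.366], 'joint_vel': [-0.004, -0.005, 0.0, 0.002, 0.0, -0.001], 'joint_torque': [0.012, -28.055, -36.349, 0.001, 0.004, 0.001], 'ee_pos': [474.311, 190.425, 216.351], 'ee_rot': [-0.0, 0.738, 0.675, -0.0], 'wrist_force': [-0.524, -0.2, -0.292], 'wrist_torque': [0.006, 0.018, 0.014], 'grasp_force': 0.0, 'finger_gap': 0.006}
```

View pics/end.png

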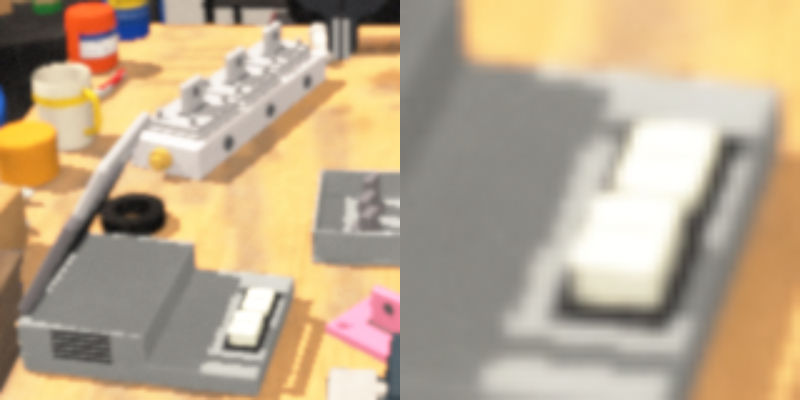

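The final picture shows the left key up at (630,250), the right key down at (665,160), and the lid at about 60°. The covers are seated and the plugs are in the tray, so I'm handing in.

```bash
python3 -c "
from station import ctrl
print(ctrl.finish_job())"
```

```text
the job is handed in; nothing more can be done
None
```

I handed the job in, with no verdict returned: the last pictures and measurements show all three plugs in the tray, all three covers flat on their pads, the lid at about 60°, the right key down and the left one up.

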